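# Open both leaves of the instrument cabinet

### The arm

A 6-joint arm with a two-finger parallel gripper is mounted at the origin on the work surface. World frame = base frame: x ahead of the robot, y to its left, z up, the work surface at z = 0. Lengths are in mm, angles in rad, forces in N, time in s.
With the tool pointing down it reaches from about 300 to 775 mm from the base axis. Payload 14.6 kg.
Tool frame: the origin (TCP) lies at the very end of the fingers, on their centre line; the grasp point (between the pads) lies 19 mm behind it; z points along the fingers, y is the line along which they close (so a half turn about z gives the same grasp; the last joint's range is limited). The gripper opens to 94 mm and grips with 3 to 60 N. Pads are 16 mm wide; open, the fingers measure 119 mm over their backs; the gripper's body (75 mm by 177 mm) begins 78 mm behind the grasp point.
Start: joints at [-1.225, 0.3, 1.521, -0, 1.321, -0.067], TCP at [220.639, -503.793, 205.446] pointing down, gripper open.
Joint ranges: [-3.03, 3.03], [-0.79, 2.21], [0.23, 2.52], [-1.04, 4.18], [0, 3.07], [-2.55, 2.55]. Speed limits (rad/s): [2.22, 2.22, 2.57, 3.14, 3.14, 3.14].

### API

Orientations are given as [roll, pitch, yaw] about the fixed x, y, z axes, in that order (R = Rz(yaw) Ry(pitch) Rx(roll)).
In Python, from cell import manip, camera, get_calibration gives the robot as it stands. The module is installed in compiled form; this text tells all that it offers.
- The arm moves only by the tool jog_arm, never from a script. Its argument "plan" is one flat list of numbers, 6 for each row, row after row: the shift along the world's x, y, z in m, then the turn, a rotation vector about the world's x, y, z in degrees. A call has 1 to 20 rows; each row is the pose to reach, as a shift and turn from the pose commanded when the call began; what a row does not reach only later rows make up. A row lasts 1/10 s, in which the tool goes at most 50 mm and 8.59 degrees, less where a joint would pass 70% of its speed; a pose out of reach is approached as far as the arm can. A call with a gripper value outside its range is refused whole. "claw" is the finger opening in m, from 0 to 0.094, set as the call begins (left out, the last holds). The fingers move at their own pace and stop on an object; "force" is the grip in N (left out, the last holds). Time passes only in rows, so rows that repeat a pose let the fingers close. It gives the time, the measured TCP pose, the force, the opening and the grip force at its end, in the units of the state.
- manip.read_state(): the state, without advancing time (a new reading comes with each control period).
- camera(name): name is "scene" or "top" or "wrist"; returns (picture, depth): 420x560x3 uint8, red, green, blue; 420x560 float32, mm along the optical axis (not along the pixel's ray), 0 where there is no reading.
- get_calibration(name): a dict with "fx", "fy", "cx", "cy" (pixels), "origin" and "attitude" of the camera in the world. Camera axes: x right, y down, z forward; pixel columns grow to the right and rows downward; lengths in mm; the calibration is good to about 2 mm. The wrist camera is an equidistant fisheye: a pixel r from the principal point sees the ray r / f radians off the axis. A picture is of the moment at which its call begins: read the wrist's pose just before it. get_calibration takes no time and is no camera call; for the wrist camera it gives the pose at the moment of the call.
- manip.sign_off(): hands the job in; it is judged then, once.
The state is a dict: "clock": time; "joints": joint angles; "qd": joint speeds; "effort": joint torques, N m; "eef_pos": TCP position; "eef_rot": TCP orientation; "wrist_force": force on the tool from outside, world axes, zero at the start; "moment": the same for the moment, N m; "finger_gap": finger opening in mm; "finger_force": force on a finger pad.
Only numpy, scipy, OpenCV 4.12 (cv2) and the standard library are available. Lean on these libraries where they do the work, as an engineer would, in place of code of your own. Each camera call takes 0.05 s, during which the arm holds its last target. There are 200 camera calls.

### The job

The white steel instrument cabinet on the bench has to stand wide open for restocking. Open its active (right-hand) door first, then lift the flush bolt of the passive (left-hand) door clear of the sill, and open that door too; leave both doors standing square to the cabinet or farther, with the bolt still drawn up. Do not disturb the things on the bench or the tray on the cabinet's roof.

Things in the scene. Friction and masses are not known exactly. Their poses are not given: they have to be found in the camera images.
- cabinet: White steel cabinet fixed to the bench, 340 wide, 280 high, hollow doors 30 deep, 40 mm off the bench, over a 36 mm sill. Origin: centre of its underside; front faces its -x; +y is left seen from the front. Carcass and roof reach 90 mm before and behind the origin, closed doors 122 mm before it. Right leaf (-y) is active, left leaf passive, meeting at y = 0. The shut active door covers the bolt.
- active_door (a joint): Right-hand (active) door, rad: 0 shut (may start slightly ajar), 1.57 square to the front, stop at 1.9. Opens towards the robot, counter-clockwise seen from above, about the upright line through point active_hinge; the leaf is 170 mm wide. Light friction (0.12 N m); stays where left.
- passive_door (a joint): Left-hand (passive) door, rad: 0 shut, 1.57 square, stop at 1.9. Opens towards the robot, clockwise seen from above, about the upright line through point passive_hinge, once the bolt is up. Same friction; stays where left. At the back of its free edge a flange, 40 to 200 mm high, carries the bolt behind the active door: it sweeps 235 mm from the hinge.
- bolt (a joint): Lift of the passive door's flush bolt, m: 0 fully down, tip 18 mm deep in a hole in the sill, holding the passive door shut; 0.024 fully up (stop). Clear of the sill from 0.018. Lifting takes about 5.5 N; stays at the height where it is left.
- active_handle (a point): Grip point on the upright bar of the active door's steel bow handle, 245 mm above the bench. Bar 10 mm thick, 35 mm off the door's face, from 155 to 265 mm above the bench, ends running level back to the door. 125 mm along the door from the hinge, 65 mm out from the hinge line. Axes turn with the door (the cabinet's when shut). Pinch from above, fingers closing along the door.
- passive_handle (a point): The same point on the passive door's equal handle, mirrored, 90 mm from the other when both doors are shut. Axes turn with the door (the cabinet's when shut).
- active_hinge (a point): Point on the active door's vertical hinge line, 245 mm above the bench: 92 mm in front of the cabinet's origin and 170 mm to its -y side. Fixed.
- passive_hinge (a point): Point on the passive door's vertical hinge line, 245 mm above the bench: 92 mm in front of the cabinet's origin and 170 mm to its +y side. Fixed.
- bolt_knob (a point): Centre of the upright steel knob on top of the bolt: 14 mm thick, from 17 mm below to 19 mm above, top 6 mm a 19 mm rim; a 9 mm rod below. Bolt down: 250 mm above the bench, 108 mm before the cabinet's origin, 45 mm to -y of the meeting line. With the active door open it is free all round: 38 mm to the passive door's edge, 11 mm behind it to the roof's front edge. Axes: the passive door's.
- jar: Bystander: open clear specimen jar, 64 mm wide, 70 mm tall, on the bench in front of the cabinet, outside the swing of the doors; origin at its underside. Leave alone.
- jar_lid: Bystander: red screw lid, 68 mm wide, 12 mm high, lying in front of the cabinet; origin at its underside. Leave alone.
- bottle: Bystander: white spray bottle, 66 mm wide, 199 mm tall, on the bench to the right, just outside the swing of the active door; origin at its underside. Leave alone.
- tray: Bystander: steel instrument tray 100 x 200 x 28 mm standing on the cabinet's roof; origin at its underside. Leave alone.
- tube_rack: Bystander: white rack of capped tubes, 110 x 200 mm, 100 mm tall, to the left; origin at its underside. Leave alone.
- phone: Bystander: black phone lying flat, 150 x 72 x 9 mm, to the right; origin at its underside. Leave alone.

How it is judged:
By the outcome, as a careful person would: the job done as asked, in the order asked, and still so for the second after the job is handed in, with the robot touching nothing.
It also fails if it takes over 69 s, if anything falls off the work surface, if the arm or the gripper's body presses on something with over 40 N, if the wrist force passes 120 N, or if a joint passes its speed limit or range.

## Working session

There is one attempt and no reset: what is moved stays moved. The work goes in short steps, Python scripts to look and compute and a tool call to move; the robot and the scene stay as the last step left them, time stands still between calls to the robot, and variables do not carry over. Pictures are saved under pics/ and viewed, at most 10 in all, crops included, and the job is handed in when it is done.

Besides the shell and the picture viewer there is one more tool, called after "Emit:" as a command line: name --argument value ..., lists and objects as JSON in quotes. jog_arm: Moves the arm, as the interface text tells. Its arguments: {"type":"object","properties":{"plan":{"type":"array"},"claw":{"type":"number"},"force":{"type":"number"}},"required":["plan"]}

```bash
mkdir -p pics; cat > h.py <<'E'
import numpy as np, cv2
from cell import manip, camera, get_calibration
def snap(name, fn):
    c=get_calibration(name); p,d=camera(name)
    cv2.imwrite('pics/'+fn+'.png', p[:,:,::-1]); np.savez('pics/'+fn+'.npz',p=p,d=d,**{k:np.array(v) for k,v in c.items()})
    return p,d,c
E
python3 - <<'E'
from h import *
for n in('scene','top'):
    p,d,c=snap(n,n+'0'); print(c)
s=manip.read_state(); print(s)
a=cv2.imread('pics/scene0.png'); b=cv2.imread('pics/top0.png')
E
```

```text
{'fx': 379.9679948262391, 'fy': 379.9679948262391, 'cx': 277.0719890613049, 'cy': 217.83094721347965, 'origin': array([ 195.74389072,  616.97209392, 1102.88760693]), 'attitude': array([-2.48796802e+00,  1.89533076e-03, -2.57283091e+00])}
{'fx': 419.33356726243704, 'fy': 419.33356726243704, 'cx': 283.12590686871573, 'cy': 214.92361613669382, 'origin': array([ 356.82997524,   17.65600262, 1480.69979   ]), 'attitude': array([-2.98186002e+00, -1.00382132e-03, -1.55412816e+00])}
{'clock': 0.1, 'joints': array([-1.22458942e+00,  3.00395127e-01,  1.52146939e+00, -4.72131532e-05,
        1.32070608e+00, -6.66134761e-02]), 'qd': array([ 7.69421960e-04, -9.28156399e-05, -2.77148639e-03,  1.23876958e-04,
       -9.81556609e-04,  1.92044815e-03]), 'effort': array([ 2.03560347e-03, -5.32640505e+01, -3.53279185e+01,  7.09517626e-02,
        2.35345087e-02, -7.83254950e-05]), 'eef_pos': array([ 220.56211748, -503.60025732,  204.97525236]), 'eef_rot': array([-3.14061383e+00, -1.94648537e-05,  4.12832085e-01]), 'wrist_force': array([ 0.15400073, -0.18579668,  0.20084932]), 'moment': array([ 0.01544074, -0.03231169, -0.02722569]), 'finger_force': 0.0, 'finger_gap': 93.76089732816611}
```

View pics/scene0.png

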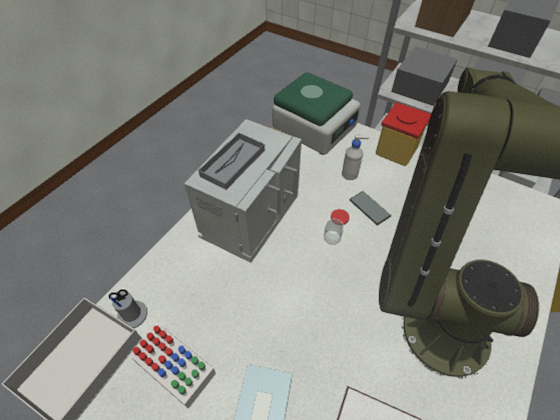

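View pics/top0.png

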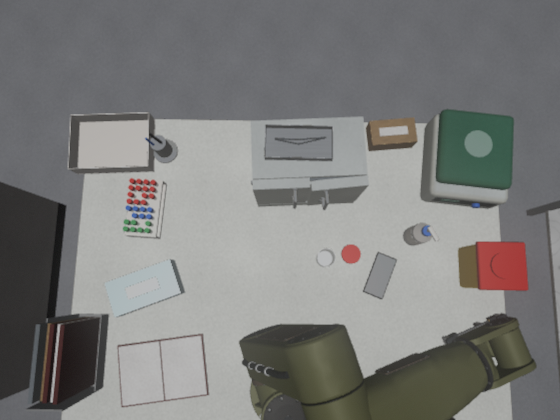

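The scene view shows the cabinet front at (190–300, 125–250). In the top view its roof is at (250–365, 120–205), with handles near (296,195) and (325,199), the jar at (325,258), the lid at (351,254) and the bottle at (421,233). The active door seems slightly ajar. Next I'll work from the depth point cloud.

```bash
cat >> h.py <<'E'
from scipy.spatial.transform import Rotation as R
def cloud(d,c):
    v,u=np.mgrid[:d.shape[0],:d.shape[1]]
    x=(u-c['cx'])/c['fx']; y=(v-c['cy'])/c['fy']
    P=np.stack([x*d,y*d,d],-1)
    return P@R.from_euler('xyz',c['attitude']).as_matrix().T+c['origin']
def load(fn):
    z=np.load('pics/'+fn+'.npz'); c={k:z[k] for k in z.files}; return c['p'],c['d'],c
E
python3 - <<'E'
from h import *
p,d,c=load('top0'); W=cloud(d,c)
for n,(u,v) in dict(roof=(258,130),roof2=(355,165),doorL=(265,186),doorR=(355,184),bench=(300,300),jar=(325,258),lid=(351,254),bottle=(424,231),phone=(380,275),h1=(296,195),h2=(325,199)).items(): print(n,W[v,u].round())
sub=np.zeros(d.shape,bool); sub[100:225,235:385]=True
for lo,hi in((312,328),):
    m=sub&(abs(W[...,2]-320)<10)
    print(np.bincount((W[m][:,2]).astype(int))[305:335])
    r=cv2.minAreaRect(W[m][:,:2].astype(np.float32)); print(r, cv2.boxPoints(r).round())
    cv2.imwrite('pics/m.png',m*255)
m=sub&(W[...,2]>225)&(W[...,2]<300); print(W[m].min(0),W[m].max(0))
a=cv2.imread('pics/top0.png')[110:220,240:380]; cv2.imwrite('pics/crop0.png',cv2.resize(a,None,fx=5,fy=5,interpolation=cv2.INTER_CUBIC))
E
```

```text
roof [807.  99. 281.]
roof2 [ 703. -190.  281.]
doorL [635.  74. 279.]
doorR [ 646. -190.  279.]
bench [298. -43.   4.]
jar [ 443. -128.   22.]
lid [ 459. -220.    7.]
bottle [ 524. -424.  172.]
phone [ 388. -320.   10.]
h1 [613. -17. 266.]
h2 [ 630. -117.  127.]
[ 0  0  0  0  0 13 17  3  2]
((765.1688842773438, -23.10467529296875), (197.7079315185547, 99.29798126220703), 89.65304565429688) [[ 715. -122.]
 [ 814. -122.]
 [ 815.   75.]
 [ 716.   76.]]
[ 590.17654904 -230.04095339  225.15580868] [857.99295901 121.00533328 299.97628151][ WARN:0@0.216] global loadsave.cpp:1063 imwrite_ Unsupported depth image for selected encoder is fallbacked to CV_8U.
```

View pics/crop0.png

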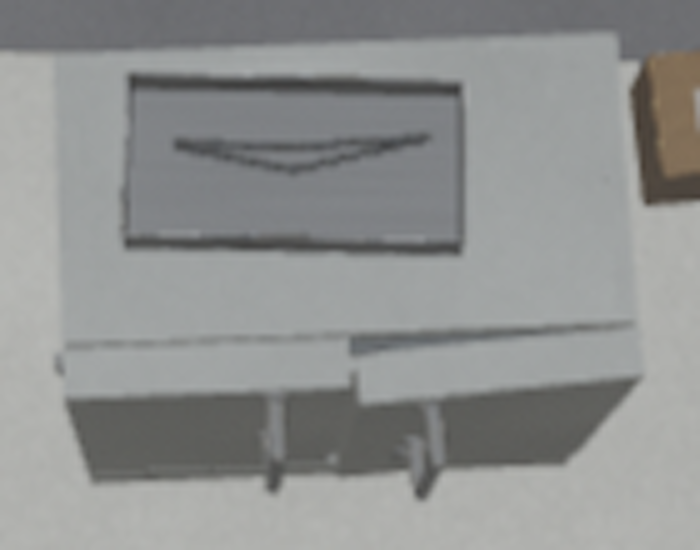

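The crop shows the passive door shut and the active door slightly ajar. The handle bars run from about (268,435) to (272,490) and from (412,440) to (420,495). Roof corners are at (52,57), (617,33), (65,347) and (633,324).

```bash
cat >> h.py <<'E'
def cast(u,v,z,c):
    r=R.from_euler('xyz',c['attitude']).apply([(u-c['cx'])/c['fx'],(v-c['cy'])/c['fy'],1]); o=c['origin']
    return o+r*(z-o[2])/r[2]
E
python3 - <<'E'
from h import *
p,d,c=load('top0'); W=cloud(d,c)
for n,(x,y,z) in dict(RL=(52,57,280),RR=(617,33,280),FL=(65,347,280),FR=(633,324,280),dFL=(66,400,280),dFM=(352,385,280),aFL=(362,403,280),aFR=(640,375,280),h1=(268,435,265),h2=(412,440,265),h1b=(272,488,155),h2b=(420,495,155)).items():
    print(n,cast(x/5+240,y/5+110,z,c).round(1))
sub=np.zeros(d.shape,bool); sub[100:225,235:385]=True
m=sub&(abs(W[...,2]-281)<5); r=cv2.minAreaRect(W[m][:,:2].astype(np.float32)); print('top',r)
# scene cam cloud: handles and roof
p,d,c=load('scene0'); S=cloud(d,c)
sub=np.zeros(d.shape,bool); sub[110:260,180:310]=True
m=sub&(abs(S[...,2]-281)<5); r=cv2.minAreaRect(S[m][:,:2].astype(np.float32)); print('scene',r, cv2.boxPoints(r).round())
m=sub&(S[...,2]<262)&(S[...,2]>170)&(S[...,0]<650); Q=S[m]
import collections
H,_,_=np.histogram2d(Q[:,0],Q[:,1],bins=[np.arange(560,650,6),np.arange(-240,140,10)]); print(H.astype(int))
E
```

```text
RL [833.5 122.9 280. ]
RR [ 854.5 -217.3  280. ]
FL [654.5 110.  280. ]
FR [ 674.1 -224.2  280. ]
dFL [622.7 108.5 280. ]
dFM [634.5 -58.9 280. ]
aFL [623.8 -64.8 280. ]
aFR [ 643.4 -227.9  280. ]
h1 [606.9 -10.4 265. ]
h2 [605.3 -95.5 265. ]
h1b [594.8 -15.9 155. ]
h2b [ 591.9 -111.   155. ]
top ((736.52783203125, -53.4818115234375), (224.3726348876953, 340.6583557128906), 3.2604446411132812)
scene ((734.6328125, -50.72911071777344), (223.59335327148438, 344.4443664550781), 3.237640142440796) [[ 613.  115.]
 [ 633. -229.]
 [ 856. -216.]
 [ 837.  128.]]
[[ 0  0  0  0  0  0  0  0  0  0  0  0  0  0  0  0  0  0  0  0  0  0  0  0
   0  0  0  0  0  0  0  0  0  0  0  0  0]
 [ 0  0  0  0  0  0  0  0  0  0  0  0  0  0  0  0  0  0  0  0  0  0  0  0
   0  0  0  0  0  0  0  0  0  0  0  0  0]
 [ 0  0  0  0  0  0  0  0  0  0  0  0  0  0  0  0  0  0  0  0  0  0  0  0
   0  0  0  0  0  0  0  0  0  0  0  0  0]
 [ 0  0  0  0  0  0  0  0  0  0  0  0  0  0  0  0  0  0  0  0  0  0  0  0
   0  0  0  0  0  0  0  0  0  0  0  0  0]
 [ 0  0  0  0  0  0  0  0  0  0  0  0  2 21  0  0  0  0  0  0  0  0  0  0
  
[... 384 characters left out ...]
 0]
 [ 0  0  0  0  0  0  0  0  0  0  0  0  0  0  0  0  0  0  0  0  0  0  0  0
   0  0  0  0  0  0  0  0  0  0  0  0  0]
 [ 0  0  0  0  0  0  0  0  0  0  0  0  0  0  0  0  0  0  0  0  0  0  0  0
   0  0  0  0  0  0  0  0  0  0  0  0  0]
 [ 0  0  0  0  0  0  0  0  0  0  0  0  0  0  1 11 19 23  1  0  0  0  0  0
   0  0  0  0  0  2  9 13 32 38 36 25  0]
 [ 0  0  0  0  0  0  0  0  0  0  8 15 26 21 20 26  3 17  4  2 11 15 21 27
  33 37 32 35 34 37 26 22  8  2  1 27  0]
 [ 0  0  0  0  0  6 14 18 18 24  6  4  0  0  0  0  0  4 27 20 15 15 11  3
   0  0  0  0  0  0  0  0  0  0  0 30  0]
 [ 0 21 21 21 21 14  5  0  0  0  0  0  0  0  0  0  0  0  0  0  0  0  0  0
   0  0  0  0  0  0  0  0  0  0  0 29  0]]
```

Emit:
jog_arm --plan '[0.01, 0.012, 0.02, 0, 0, -0.5, 0.03, 0.035, 0.05, 0, 0, -1.5, 0.055, 0.063, 0.08, 0, 0, -3, 0.08, 0.092, 0.105, 0, 0, -4.5, 0.105, 0.122, 0.12, 0, 0, -6, 0.13, 0.15, 0.125, 0, 0, -7, 0.155, 0.18, 0.125, 0, 0, -8, 0.18, 0.21, 0.125, 0, 0, -9, 0.205, 0.238, 0.125, 0, 0, -10.5, 0.23, 0.267, 0.125, 0, 0, -12, 0.255, 0.296, 0.125, 0, 0, -13.5, 0.28, 0.325, 0.125, 0, 0, -14.5, 0.305, 0.354, 0.125, 0, 0, -15.5, 0.325, 0.377, 0.125, 0, 0, -16.5, 0.335, 0.39, 0.125, 0, 0, -16.8, 0.34, 0.394, 0.125, 0, 0, -16.8, 0.34, 0.394, 0.125, 0, 0, -16.8]' --claw 0.06

```text
clock: 1.8
eef_pos: [560.8, -109.7, 330.0]
eef_rot: [-3.141, 0.001, 0.12]
wrist_force: [-0.1, -0.1, -0.1]
finger_gap: 60.0
finger_force: 0.0
```

```bash
python3 - <<'E'
from h import *
s=manip.read_state(); print(s['clock'],s['eef_pos'],s['eef_rot'],s['joints'],s['finger_gap'],s['wrist_force'])
p,d,c=snap('wrist','w1'); print(c)
E
```

```text
1.8 [ 560.77270072 -109.65708314  329.97138555] [-3.14134680e+00  8.11707395e-04  1.20481557e-01] [-2.57173813e-01  2.91452331e-01  1.24810789e+00 -7.08141678e-05
  1.60287759e+00  1.19313881e+00] 60.01160868026808 [-0.07500855 -0.12009575 -0.12280601]
{'fx': 325.19226210127806, 'fy': 325.19226210127806, 'cx': 283.6126776518226, 'cy': 213.0959622830994, 'origin': array([ 627.7674828 , -101.56297017,  508.48937026]), 'attitude': array([ 2.90592707e+00,  3.08161728e-04, -1.44953194e+00])}
```

View pics/w1.png

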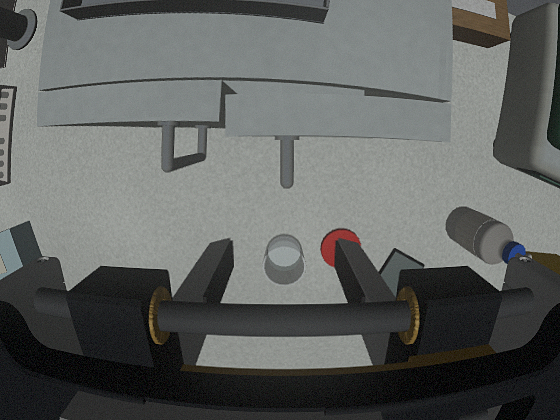

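The wrist view shows the active handle's level top end from (287,137) to (287,187) and the passive handle's bar end at (168,168). The active door is slightly ajar; its free corner is at (226,135).

```bash
cat >> h.py <<'E'
def fray(u,v,c):
    a=np.array([u-c['cx'],v-c['cy']]); r=np.hypot(*a); t=r/c['fx']
    return R.from_euler('xyz',c['attitude']).apply([*(np.sin(t)*a/max(r,1e-9)),np.cos(t)])
def fcast(u,v,z,c):
    r=fray(u,v,c); o=c['origin']; return o+r*(z-o[2])/r[2]
E
python3 - <<'E'
from h import *
p,d,c=load('w1')
for n,(u,v,z) in dict(aend=(287,187,262),aroot=(287,137,262),pend=(168,168,262),proot=(167,124,262),aFL=(226,135,280),aFR=(449,140,280),pFL=(39,126,280),pFR=(220,123,280),roofFL=(40,91,280),roofFR=(449,100,280)).items(): print(n,fcast(u,v,z,c).round(1))
for (u,v) in((287,180),(287,160),(167,160),(167,140),(250,120)):
    r=fray(u,v,c); ax=R.from_euler('xyz',c['attitude']).apply([0,0,1]); print((c['origin']+r*d[v,u]/(r@ax)).round(1))
_,d,c=load('scene0'); S=cloud(d,c)
m=(S[...,0]<608)&(S[...,0]>575)&(S[...,1]<-85)&(S[...,1]>-130)&(S[...,2]>120); print('scene active bar',S[m].min(0),S[m].max(0),np.median(S[m],0))
m=(S[...,0]<608)&(S[...,0]>575)&(S[...,1]<10)&(S[...,1]>-40)&(S[...,2]>120); print('passive bar',S[m].min(0),S[m].max(0),np.median(S[m],0))
E
```

```text
aend [ 589.7 -108.7  262. ]
aroot [ 627.7 -104.1  262. ]
pend [594.4 -13.3 262. ]
proot [629.1  -9.5 262. ]
aFL [624.4 -61.1 280. ]
aFR [ 645.4 -226.2  280. ]
pFL [624.2 109.6 280. ]
pFR [632.5 -55.9 280. ]
roofFL [654.8 111.9 280. ]
roofFR [ 675.9 -221.8  280. ]
[ 596.  -107.9  268.9]
[ 610.9 -106.   269.8]
[601.4 -14.4 268.6]
[616.8 -13.1 268.6]
[636.7 -76.8 279.5]
scene active bar [ 587.54187393 -111.92958236  153.68054935] [ 606.94451922 -100.78963623  274.07858419] [ 592.36966721 -104.61393424  224.31221246]
passive bar [590.12819894 -17.81456732 156.62146706] [607.15153347  -6.90032655 273.99834204] [594.1076605  -10.40344324 223.10110001]
```

Emit:
jog_arm --plan '[0.012, 0.0005, 0, 0, 0, 0, 0.0335, 0.001, -0.003, 0, 0, 0, 0.0335, 0.001, -0.015, 0, 0, 0, 0.0335, 0.001, -0.035, 0, 0, 0, 0.0335, 0.001, -0.055, 0, 0, 0, 0.0335, 0.001, -0.075, 0, 0, 0, 0.0335, 0.001, -0.092, 0, 0, 0, 0.0335, 0.001, -0.104, 0, 0, 0, 0.0335, 0.001, -0.104, 0, 0, 0]'

```text
clock: 2.75
eef_pos: [593.1, -109.3, 224.9]
eef_rot: [-3.141, 0.002, 0.119]
wrist_force: [-0.5, -0.3, 0.2]
finger_gap: 60.1
finger_force: 0.0
```

Emit:
jog_arm --plan '[0, 0, 0, 0, 0, 0, 0, 0, 0, 0, 0, 0, 0, 0, 0, 0, 0, 0, 0, 0, 0, 0, 0, 0, 0, 0, 0, 0, 0, 0, 0, 0, 0, 0, 0, 0, 0, 0, 0, 0, 0, 0]' --claw 0.0 --force 25

```text
clock: 3.45
eef_pos: [593.8, -108.0, 226.5]
eef_rot: [-3.14, 0.001, 0.12]
wrist_force: [0.8, -0.5, -0.0]
finger_gap: 9.3
finger_force: 25.0
```

```bash
python3 - <<'E'
from h import *
s=manip.read_state(); print(s['clock'],s['eef_pos'],s['eef_rot'],s['finger_gap'],s['finger_force'],s['wrist_force'])
H=np.array([673,-225.5]); p=s['eef_pos'][:2]-H; print(np.hypot(*p))
for a in np.arange(0,100,4.):
    q=R.from_euler('z',a,degrees=True).apply([*p,0])[:2]-p; print(a,(q/1000).round(4))
E
```

```text
3.45 [ 593.81864238 -107.99497741  226.45685932] [-3.13986598e+00  8.81474475e-04  1.19960974e-01] 9.318819736669044 25.001215897500515 [ 0.82686551 -0.4572469  -0.04488373]
141.6937462597173
0.0 [0. 0.]
4.0 [-0.008  -0.0058]
8.0 [-0.0156 -0.0122]
12.0 [-0.0227 -0.019 ]
16.0 [-0.0293 -0.0264]
20.0 [-0.0354 -0.0342]
24.0 [-0.0409 -0.0424]
28.0 [-0.0459 -0.0509]
32.0 [-0.0502 -0.0598]
36.0 [-0.0539 -0.069 ]
40.0 [-0.057  -0.0784]
44.0 [-0.0594 -0.088 ]
48.0 [-0.0611 -0.0977]
52.0 [-0.0622 -0.1076]
56.0 [-0.0625 -0.1174]
60.0 [-0.0622 -0.1273]
64.0 [-0.0611 -0.1372]
68.0 [-0.0594 -0.1469]
72.0 [-0.057  -0.1565]
76.0 [-0.054  -0.1659]
80.0 [-0.0503 -0.1751]
84.0 [-0.046 -0.184]
88.0 [-0.041  -0.1925]
92.0 [-0.0355 -0.2007]
96.0 [-0.0294 -0.2085]
```

Emit:
jog_arm --plan '[-0.004, -0.0029, 0, 0, 0, 2, -0.008, -0.0058, 0, 0, 0, 4, -0.0156, -0.0122, 0, 0, 0, 8, -0.0227, -0.019, 0, 0, 0, 12, -0.0293, -0.0264, 0, 0, 0, 16, -0.0354, -0.0342, 0, 0, 0, 20, -0.0409, -0.0424, 0, 0, 0, 24, -0.0459, -0.0509, 0, 0, 0, 28, -0.0502, -0.0598, 0, 0, 0, 32, -0.0539, -0.069, 0, 0, 0, 36, -0.057, -0.0784, 0, 0, 0, 40, -0.057, -0.0784, 0, 0, 0, 40]'

```text
clock: 4.65
eef_pos: [537.4, -188.1, 226.5]
eef_rot: [3.14, -0.001, 0.82]
wrist_force: [5.3, -1.9, -2.0]
finger_gap: 9.9
finger_force: 25.0
```

```bash
python3 - <<'E'
from h import *
s=manip.read_state(); print(s['clock'],s['eef_pos'],s['eef_rot'],s['finger_gap'],s['finger_force'],s['wrist_force'],s['moment'])
H=np.array([673,-225.5]); p=np.array([593.8-57,-108-78.4])-H
for a in np.arange(0,62,4.):
    q=R.from_euler('z',a,degrees=True).apply([*p,0])[:2]-p; print(a,(q/1000).round(4))
E
```

```text
4.65 [ 537.4056537  -188.14323027  226.47967951] [ 3.14020822e+00 -5.80630178e-04  8.19616989e-01] 9.926161110646383 25.012935250997543 [ 5.25603719 -1.89602217 -2.03714589] [-0.27392811 -0.82657531  0.07160997]
0.0 [0. 0.]
4.0 [-0.0024 -0.0096]
8.0 [-0.0041 -0.0193]
12.0 [-0.0052 -0.0292]
16.0 [-0.0055 -0.0391]
20.0 [-0.0052 -0.0489]
24.0 [-0.0041 -0.0588]
28.0 [-0.0024 -0.0685]
32.0 [-0.     -0.0781]
36.0 [ 0.003  -0.0875]
40.0 [ 0.0067 -0.0967]
44.0 [ 0.0111 -0.1056]
48.0 [ 0.016  -0.1142]
52.0 [ 0.0215 -0.1224]
56.0 [ 0.0276 -0.1302]
60.0 [ 0.0342 -0.1375]
```

Emit:
jog_arm --plan '[-0.0012, -0.0048, 0, 0, 0, 2, -0.0024, -0.0096, 0, 0, 0, 4, -0.0041, -0.0193, 0, 0, 0, 8, -0.0052, -0.0292, 0, 0, 0, 12, -0.0055, -0.0391, 0, 0, 0, 16, -0.0052, -0.0489, 0, 0, 0, 20, -0.0041, -0.0588, 0, 0, 0, 24, -0.0024, -0.0685, 0, 0, 0, 28, 0, -0.0781, 0, 0, 0, 32, 0.003, -0.0875, 0, 0, 0, 36, 0.0067, -0.0967, 0, 0, 0, 40, 0.0111, -0.1056, 0, 0, 0, 44, 0.016, -0.1142, 0, 0, 0, 48, 0.0215, -0.1224, 0, 0, 0, 52, 0.0276, -0.1302, 0, 0, 0, 56, 0.031, -0.134, 0, 0, 0, 58, 0.031, -0.134, 0, 0, 0, 58, 0.031, -0.134, 0, 0, 0, 58]'

```text
clock: 6.45
eef_pos: [569.9, -319.4, 226.5]
eef_rot: [3.138, -0.001, 1.832]
wrist_force: [11.5, 8.9, -0.0]
finger_gap: 9.4
finger_force: 25.0
```

Emit:
jog_arm --plan '[0, 0, 0, 0, 0, 0, 0, 0, 0, 0, 0, 0, 0, 0, 0, 0, 0, 0, 0, 0, 0.01, 0, 0, 0, 0, 0, 0.04, 0, 0, 0, 0, 0, 0.08, 0, 0, 0, 0, 0, 0.11, 0, 0, 0, 0, 0, 0.12, 0, 0, 0]' --claw 0.05

```text
clock: 7.25
eef_pos: [568.3, -321.5, 350.9]
eef_rot: [3.138, 0.004, 1.83]
wrist_force: [-0.5, 1.0, -0.8]
finger_gap: 49.9
finger_force: 0.0
```

Emit:
jog_arm --plan '[0.002, 0.008, 0, 0, 0, 3, 0.006, 0.024, 0, 0, 0, 8, 0.01, 0.04, 0, 0, 0, 14, 0.015, 0.056, 0, 0, 0, 20, 0.019, 0.072, 0, 0, 0, 26, 0.023, 0.088, 0, 0, 0, 32, 0.027, 0.104, 0, 0, 0, 38, 0.031, 0.12, 0, 0, 0, 44, 0.035, 0.136, -0.005, 0, 0, 50, 0.039, 0.152, -0.01, 0, 0, 56, 0.043, 0.168, -0.015, 0, 0, 62, 0.047, 0.184, -0.02, 0, 0, 67, 0.051, 0.198, -0.02, 0, 0, 72, 0.055, 0.211, -0.02, 0, 0, 76, 0.057, 0.2185, -0.02, 0, 0, 78.2, 0.057, 0.2185, -0.02, 0, 0, 78.2, 0.057, 0.2185, -0.02, 0, 0, 78.2]' --claw 0.044

```text
clock: 8.95
eef_pos: [625.0, -103.1, 326.2]
eef_rot: [-3.142, -0.0, -3.09]
wrist_force: [-0.4, 0.1, 0.4]
finger_gap: 44.2
finger_force: 0.0
```

```bash
python3 - <<'E'
from h import *
s=manip.read_state(); print(s['clock'],s['eef_pos'],s['eef_rot'],s['joints'],s['finger_gap'])
p,d,c=snap('wrist','w2'); snap('scene','s2')
a=cv2.imread('pics/w2.png'); b=cv2.imread('pics/s2.png')[100:270,170:320]
cv2.imwrite('pics/w2c.png',a); cv2.imwrite('pics/s2c.png',cv2.resize(b,None,fx=3,fy=3))
print(c['origin'],c['attitude'])
E
```

```text
8.95 [ 625.01403519 -103.06790166  326.24046928] [-3.14157255e+00 -3.28143596e-04 -3.09001575e+00] [-2.21198508e-01  4.46491643e-01  1.04860408e+00 -1.08072435e-04
  1.64680753e+00 -1.84357993e+00] 44.23236678614959
[ 557.87665165 -106.51499322  504.81187766] [ 2.90574241e+00 -6.46199480e-05  1.62313459e+00]
```

View pics/w2c.png

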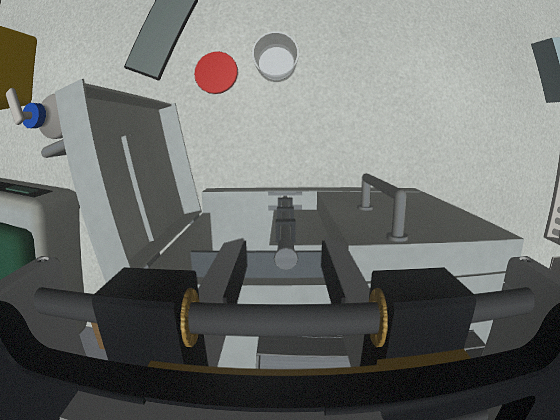

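View pics/s2c.png

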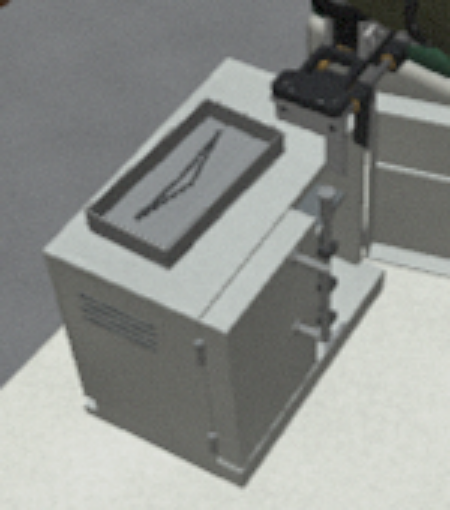

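The wrist view shows the knob's rim top at (285,259) between the fingers, with the active door swung past square at the left. In the scene crop the knob top is at (327,191), which is full-image (279,163.7).

```bash
python3 - <<'E'
from h import *
_,d,cw=load('w2'); _,ds,cs=load('s2')
for z in (259,269,275): print(z,fcast(285,259,z,cw).round(1), cast(279,163.7,z,cs).round(1))
r1=fray(285,259,cw); r2=cast(279,163.7,0,cs)-cs['origin']; r2/=np.linalg.norm(r2)
A=np.stack([r1,-r2],1); t=np.linalg.lstsq(A,cs['origin']-cw['origin'],rcond=None)[0]
print(cw['origin']+r1*t[0], cs['origin']+r2*t[1])
ax=R.from_euler('xyz',cw['attitude']).apply([0,0,1]); print('depth',cw['origin']+r1*d[259,285]/(r1@ax))
# door edge of passive & roof edge
for n,(u,v,z) in dict(pedge=(318,200,280),pback=(330,268,280)).items(): print(n,fcast(u,v,z,cw).round(1))
E
```

```text
259 [ 655.  -100.3  259. ] [ 655.4 -110.4  259. ]
269 [ 651.1 -100.5  269. ] [ 650.  -101.8  269. ]
275 [ 648.7 -100.7  275. ] [646.7 -96.6 275. ]
[ 650.40812529 -100.58015226  270.65342502] [ 649.32003972 -100.76355235  270.21880218]
depth [ 650.84940758 -100.55184903  269.53672413]
pedge [601.  -79.9 280. ]
pback [652.5 -66.5 280. ]
```

Emit:
jog_arm --plan '[0.01, 0.001, 0, 0, 0, 0, 0.025, 0.0025, -0.002, 0, 0, 0, 0.025, 0.0025, -0.015, 0, 0, 0, 0.025, 0.0025, -0.035, 0, 0, 0, 0.025, 0.0025, -0.055, 0, 0, 0, 0.025, 0.0025, -0.072, 0, 0, 0, 0.025, 0.0025, -0.088, 0, 0, 0, 0.025, 0.0025, -0.098, 0, 0, 0, 0.025, 0.0025, -0.1, 0, 0, 0, 0.025, 0.0025, -0.1, 0, 0, 0]'

```text
clock: 10.05
eef_pos: [649.9, -100.4, 226.5]
eef_rot: [-3.142, -0.0, -3.089]
wrist_force: [0.5, 0.5, 0.3]
finger_gap: 44.1
finger_force: 0.0
```

Emit:
jog_arm --plan '[0, 0, 0, 0, 0, 0, 0, 0, 0, 0, 0, 0, 0, 0, 0, 0, 0, 0, 0, 0, 0, 0, 0, 0, 0, 0, 0, 0, 0, 0, 0, 0, 0, 0, 0, 0]' --claw 0.0 --force 40

```text
clock: 10.65
eef_pos: [650.2, -100.3, 226.8]
eef_rot: [-3.141, 0.001, -3.088]
wrist_force: [-0.6, -1.5, 1.8]
finger_gap: 17.3
finger_force: 40.0
```

Emit:
jog_arm --plan '[0, 0, 0.002, 0, 0, 0, 0, 0, 0.005, 0, 0, 0, 0, 0, 0.009, 0, 0, 0, 0, 0, 0.013, 0, 0, 0, 0, 0, 0.017, 0, 0, 0, 0, 0, 0.021, 0, 0, 0, 0, 0, 0.023, 0, 0, 0, 0, 0, 0.023, 0, 0, 0, 0, 0, 0.023, 0, 0, 0]'

```text
clock: 11.55
eef_pos: [650.0, -100.2, 249.0]
eef_rot: [3.141, -0.001, -3.088]
wrist_force: [0.2, -1.2, -10.1]
finger_gap: 17.3
finger_force: 40.0
```

Emit:
jog_arm --plan '[0, 0, 0, 0, 0, 0, 0, 0, 0, 0, 0, 0, 0, 0, 0, 0, 0, 0, 0, 0, 0.015, 0, 0, 0, 0, 0, 0.045, 0, 0, 0, -0.01, 0, 0.07, 0, 0, 0, -0.025, -0.0025, 0.08, 0, 0, 0, -0.025, -0.0025, 0.08, 0, 0, 0]' --claw 0.044

```text
clock: 12.35
eef_pos: [624.8, -102.9, 332.4]
eef_rot: [-3.14, 0.004, -3.089]
wrist_force: [-0.2, 0.4, 1.1]
finger_gap: 44.1
finger_force: 0.0
```

```bash
python3 - <<'E'
from h import *
s=manip.read_state(); print(s['clock'],s['eef_pos'],s['eef_rot'],s['finger_gap'],s['wrist_force'])
snap('wrist','w3'); snap('scene','s3')
a=cv2.imread('pics/w3.png')[150:330,180:400]; b=cv2.imread('pics/s3.png')[130:230,220:330]
cv2.imwrite('pics/c3.png',np.hstack([cv2.resize(a,(396,324)),cv2.resize(b,(356,324))]))
E
```

```text
12.35 [ 624.80686387 -102.91599778  332.3712284 ] [-3.14029921  0.00447014 -3.08861452] 44.14225716053301 [-0.19719156  0.38473326  1.05824514]
```

View pics/c3.png

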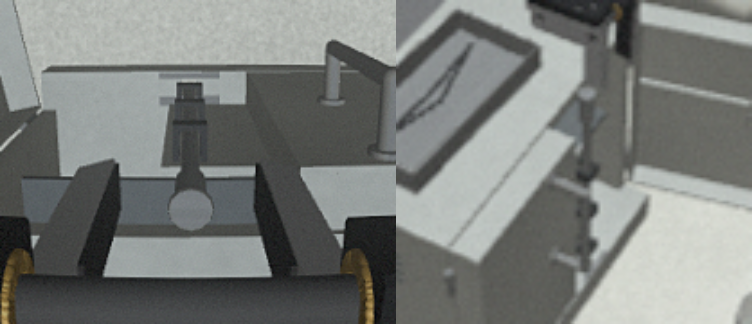

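In c3 the knob's rim top is at wrist crop (190,210) → full (285.6,266.7), and at scene crop (191,92) → full (279,158.4). It is higher than before; I'll check by how much.

```bash
python3 - <<'E'
from h import *
_,d,cw=load('w3'); _,ds,cs=load('s3')
ax=R.from_euler('xyz',cw['attitude']).apply([0,0,1]); r1=fray(285.6,266.7,cw); print('depth',cw['origin']+r1*d[266,285]/(r1@ax))
for z in (284,292,296): print(z,fcast(285.6,266.7,z,cw).round(1), cast(279,158.4,z,cs).round(1))
# passive handle top bar, from w3
p=cv2.imread('pics/w3.png'); 
for n,(u,v) in dict(ph1=(364,176),ph2=(396,191)).items(): print(n,fcast(u,v,262,cw).round(1))
# planned arc about passive hinge
H=np.array([653.3,113.9]); q0=R.from_euler('z',3.3,degrees=True).apply([-65,-125,0])[:2]; print('handle',H+q0)
for a in list(range(0,101,4)):
    q=R.from_euler('z',3.3-a,degrees=True).apply([-65,-125,0])[:2]-q0; print(-a,(q/1000).round(4))
E
```

```text
depth [ 649.6171088  -100.11536253  293.97880125]
284 [653.9 -99.8 284. ] [ 654.2 -108.4  284. ]
292 [ 650.5 -100.1  292. ] [ 649.7 -101.3  292. ]
296 [ 648.8 -100.2  296. ] [647.5 -97.8 296. ]
ph1 [584.4 -41.9 262. ]
ph2 [594.5 -13.7 262. ]
handle [595.60328529 -14.63438883]
0 [0. 0.]
-4 [-0.0088  0.0043]
-8 [-0.0173  0.0093]
-12 [-0.0255  0.0148]
-16 [-0.0332  0.0209]
-20 [-0.0405  0.0275]
-24 [-0.0473  0.0346]
-28 [-0.0536  0.0421]
-32 [-0.0593  0.0501]
-36 [-0.0645  0.0585]
-40 [-0.0691  0.0672]
-44 [-0.0731  0.0762]
-48 [-0.0764  0.0854]
-52 [-0.0791  0.0949]
-56 [-0.0811  0.1045]
-60 [-0.0825  0.1142]
-64 [-0.0831  0.124 ]
-68 [-0.0831  0.1339]
-72 [-0.0824  0.1437]
-76 [-0.081   0.1534]
-80 [-0.0789  0.163 ]
-84 [-0.0762  0.1725]
-88 [-0.0728  0.1817]
-92 [-0.0687  0.1907]
-96 [-0.0641  0.1994]
-100 [-0.0589  0.2077]
```

Emit:
jog_arm --plan '[-0.004, 0.012, 0, 0, 0, 0, -0.012, 0.04, 0, 0, 0, 0, -0.022, 0.07, 0, 0, 0, 0, -0.0285, 0.087, 0, 0, 0, 0, -0.0285, 0.089, -0.01, 0, 0, 0, -0.0285, 0.089, -0.03, 0, 0, 0, -0.0285, 0.089, -0.055, 0, 0, 0, -0.0285, 0.089, -0.08, 0, 0, 0, -0.0285, 0.089, -0.097, 0, 0, 0, -0.0285, 0.089, -0.103, 0, 0, 0, -0.0285, 0.089, -0.103, 0, 0, 0]'

```text
clock: 13.55
eef_pos: [596.5, -14.1, 225.4]
eef_rot: [3.141, -0.002, -3.089]
wrist_force: [-0.5, 0.3, 0.1]
finger_gap: 43.9
finger_force: 0.0
```

Emit:
jog_arm --plan '[0, 0, 0, 0, 0, 0, 0, 0, 0, 0, 0, 0, 0, 0, 0, 0, 0, 0, 0, 0, 0, 0, 0, 0, 0, 0, 0, 0, 0, 0, 0, 0, 0, 0, 0, 0]' --claw 0.0 --force 25

```text
clock: 14.15
eef_pos: [596.8, -13.2, 226.7]
eef_rot: [3.141, 0.001, -3.088]
wrist_force: [0.5, 4.8, 2.5]
finger_gap: 9.5
finger_force: 25.0
```

Emit:
jog_arm --plan '[-0.0044, 0.0021, 0, 0, 0, -2, -0.0088, 0.0043, 0, 0, 0, -4, -0.0173, 0.0093, 0, 0, 0, -8, -0.0255, 0.0148, 0, 0, 0, -12, -0.0332, 0.0209, 0, 0, 0, -16, -0.0405, 0.0275, 0, 0, 0, -20, -0.0473, 0.0346, 0, 0, 0, -24, -0.0536, 0.0421, 0, 0, 0, -28, -0.0593, 0.0501, 0, 0, 0, -32, -0.0645, 0.0585, 0, 0, 0, -36, -0.0691, 0.0672, 0, 0, 0, -40, -0.0691, 0.0672, 0, 0, 0, -40]'

```text
clock: 15.35
eef_pos: [527.3, 54.1, 226.7]
eef_rot: [3.141, 0.0, 2.496]
wrist_force: [0.3, 0.4, 0.7]
finger_gap: 9.6
finger_force: 25.0
```

Emit:
jog_arm --plan '[-0.002, 0.0045, 0, 0, 0, -2, -0.004, 0.009, 0, 0, 0, -4, -0.0073, 0.0182, 0, 0, 0, -8, -0.01, 0.0277, 0, 0, 0, -12, -0.012, 0.0373, 0, 0, 0, -16, -0.0134, 0.047, 0, 0, 0, -20, -0.014, 0.0568, 0, 0, 0, -24, -0.014, 0.0667, 0, 0, 0, -28, -0.0133, 0.0765, 0, 0, 0, -32, -0.0119, 0.0862, 0, 0, 0, -36, -0.0098, 0.0958, 0, 0, 0, -40, -0.0071, 0.1053, 0, 0, 0, -44, -0.0037, 0.1145, 0, 0, 0, -48, 0.0004, 0.1235, 0, 0, 0, -52, 0.005, 0.1322, 0, 0, 0, -56, 0.0076, 0.1364, 0, 0, 0, -58, 0.0076, 0.1364, 0, 0, 0, -58, 0.0076, 0.1364, 0, 0, 0, -58]'

```text
clock: 17.15
eef_pos: [535.0, 190.2, 226.7]
eef_rot: [-3.141, -0.001, 1.487]
wrist_force: [-6.8, 3.6, 3.1]
finger_gap: 9.5
finger_force: 25.0
```

Emit:
jog_arm --plan '[0, 0, 0, 0, 0, 0, 0, 0, 0, 0, 0, 0, 0, 0, 0, 0, 0, 0, 0, 0, 0.01, 0, 0, 0, 0, 0, 0.04, 0, 0, 0, 0, 0, 0.08, 0, 0, 0, 0, 0, 0.12, 0, 0, 0, -0.03, 0, 0.15, 0, 0, 0, -0.07, 0, 0.15, 0, 0, 0, -0.11, 0, 0.15, 0, 0, 0, -0.13, 0, 0.15, 0, 0, 0, -0.13, 0, 0.15, 0, 0, 0]' --claw 0.05

```text
clock: 18.35
eef_pos: [403.5, 189.9, 378.3]
eef_rot: [3.139, -0.001, 1.486]
wrist_force: [0.4, 0.4, -0.2]
finger_gap: 50.1
finger_force: 0.0
```

```bash
python3 - <<'E'
from h import *
s=manip.read_state(); print(s['clock'],s['eef_pos'],s['eef_rot'],s['finger_gap'],s['wrist_force'])
snap('top','t4'); snap('scene','s4')
a=cv2.imread('pics/t4.png')[90:330,200:480]; b=cv2.imread('pics/s4.png')[100:300,160:400]
cv2.imwrite('pics/c4.png',np.hstack([cv2.resize(a,(400,343)),cv2.resize(b,(400,343))]))
E
```

```text
18.35 [403.54708287 189.90466293 378.28699627] [ 3.13881690e+00 -1.32880421e-03  1.48566637e+00] 50.14898035935545 [ 0.35094789  0.41189028 -0.17772165]
```

View pics/c4.png

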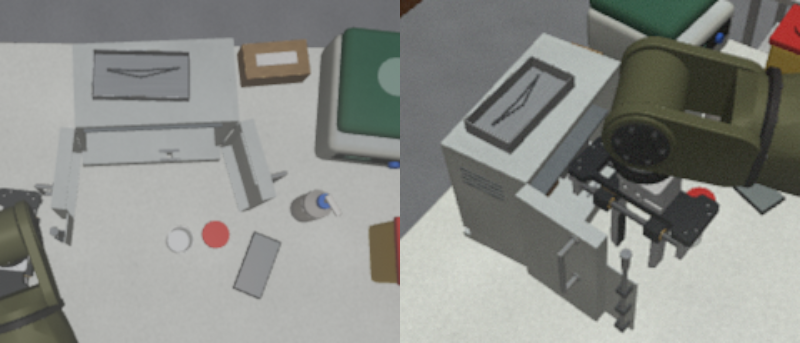

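Both doors stand past square and the bystanders look unmoved. The knob is at c4 left (57,232) → top (239.9,252.3) and right (627,255) → scene (296.2,248.7). I'll verify its height and the door angles by numbers.

```bash
python3 - <<'E'
from h import *
_,d,ct=load('t4'); _,ds,cs=load('s4')
W=cloud(d,ct); S=cloud(ds,cs)
for n,C in(('top',W),('scene',S)):
    m=(C[...,2]>272)&(C[...,2]<287)&(C[...,0]<650)&(C[...,0]>460)
    for nm,k in(('act',C[...,1]<-150),('pas',(C[...,1]>60)&(C[...,1]<200))):
        Q=C[m&k][:,:2].astype(np.float32)
        if len(Q)>20: print(n,nm,len(Q),cv2.minAreaRect(Q), np.polyfit(Q[:,0],Q[:,1],1), Q.min(0),Q.max(0))
    k=(abs(C[...,0]-440)<40)&(C[...,1]>60)&(C[...,1]<200)&(C[...,2]>150)&(C[...,2]<320); print(n,'knob top z',np.sort(C[k][:,2])[-8:])
for z in(269,280,292,296): print(z,cast(239.9,252.3,z,ct).round(),cast(296.2,248.7,z,cs).round())
p0,d0,_=load('top0'); p1,_,_=load('t4')
D=cv2.absdiff(p0,p1).max(2)
for n,(u,v,r) in dict(jar=(325,258,14),lid=(351,254,14),phone=(380,275,24),bottle=(424,233,16),tray=(298,143,34),rack=(145,208,25)).items(): print(n,(D[v-r:v+r,u-r:u+r]>40).sum())
E
```

```text
top act 501 ((588.9003295898438, -284.763427734375), (140.5084686279297, 67.69239807128906), 14.342254638671875) [ 2.68338636e-01 -4.24167282e+02] [ 513.73157 -324.7983 ] [ 649.82874 -236.3258 ]
top pas 570 ((571.0073852539062, 151.23789978027344), (63.23979568481445, 161.16183471679688), 85.08165740966797) [-8.48526502e-02  1.83283507e+02] [489.53192 114.66047] [649.54675 185.92885]
top knob top z [293.63007173 293.89374618 293.95609021 294.36844225 295.18592392
 295.8696912  296.18698089 297.05320187]
scene act 147 ((555.2975463867188, -1361.467041015625), (24.779510498046875, 187.5338897705078), 88.2513656616211) [-8.30318882e-03 -1.35679305e+03] [  461.26355 -1375.1265 ] [  648.8212 -1346.5776]
scene pas 666 ((569.6265869140625, 153.74346923828125), (65.88884735107422, 165.3191680908203), 85.65782165527344) [-9.01209865e-02  1.91013425e+02] [485.18207 115.04742] [649.73627 189.32654]
scene knob top z [295.75561832 296.08571272 296.14966085 296.54133428 296.58208873
 296.88875027 297.35109164 297.62881265]
269 [441. 143. 269.] [445. 138. 269.]
280 [440. 141. 280.] [441. 144. 280.]
292 [439. 140. 292.] [438. 151. 292.]
296 [439. 140. 296.] [437. 154. 296.]
jar 0
lid 0
phone 0
bottle 0
tray 0
rack 0
```

```bash
python3 -c "
from cell import manip
print(manip.sign_off())"
```

```text
the job is handed in; nothing more can be done
None
```

The job is handed in at about 18.5 s: the active door stands at about 101° and the passive door at about 98°, the bolt is drawn up about 23 mm, nothing on the bench or roof moved, and the arm is clear.

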